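Load the sample cell, close it over its guide pins and start it

ROBOT

A 6-joint arm with a two-finger parallel gripper is mounted at the origin on the work surface. World frame = base frame: x ahead of the robot, y to its left, z up, the work surface at z = 0. Lengths are in m, angles in rad, forces in N, time in s.
With the tool pointing down it reaches from about 0.35 to 0.975 m from the base axis. Payload 17.4 kg.
Tool frame: the origin (TCP) lies at the very end of the fingers, on their centre line; the grasp point (between the pads) lies 19 mm behind it (env.hold_point_z is the distance from the TCP to the grasp point, in m); z points along the fingers, y is the line along which they close (so a half turn about z gives the same grasp; the last joint's range is limited). The gripper opens to 85 mm and grips with 20 to 120 N. Pads are 22 mm wide; open, the fingers measure 114 mm over their backs; the gripper's body (76 mm by 85 mm) begins 54 mm behind the grasp point. The pads swing forward as they close: fully open they stand 13 mm farther back than shut.
Start: joints at [-1.221, 0.116, 1.442, -0, 1.584, -0.038], TCP at [0.255, -0.625, 0.231] pointing down, gripper open.
Joint ranges: [-2.83, 2.83], [-0.83, 2.19], [0.07, 2.5], [-1.14, 4.28], [0.01, 3], [-2.97, 2.97]. Speed limits (rad/s): [1.89, 1.89, 2.22, 3.14, 3.14, 3.14].

INTERFACE

Orientations are given as a rotation vector (axis times angle).
In Python, from rig import env, optics, find_in gives the robot as it stands.
- The arm moves only by the shell command python3 -m pendant 'ROWS' [FORCE]. ROWS is JSON, a list that holds one entry, the list of rows, each a list of 7 numbers: the shift along the tool's x, y, z in mm, then the turn, a rotation vector about the tool's x, y, z in degrees, then the opening in per cent of the stroke, from 0 (shut) to 100 (fully open). A call has 1 to 20 rows; each row is the pose to reach, as a shift and turn from the pose commanded when the call began, along the tool's axes at that moment; what a row does not reach only later rows make up. A row lasts 1/8 s, in which the tool goes at most 62.5 mm and 10.7 degrees, less where a joint would pass 70% of its speed; a pose out of reach is approached as far as the arm can. A call with a gripper value outside its range is refused whole. The fingers move at their own pace and stop on an object; FORCE is the grip in N (left out, the last holds). Time passes only in rows, so rows that repeat a pose let the fingers close. It gives the time, the measured TCP pose, the force, the opening and the grip force at its end, in the units of the state.
- env.get_obs(): the state, without advancing time (a new reading comes with each control period).
- optics.camera(name): name is "side" or "top" or "wrist"; returns a dict with "pixels" (420x560x3 uint8, red, green, blue), "fx", "fy", "cx", "cy" (pixels), "position" and "orientation" of the camera in the world; the wrist camera has in their place "T_tool_cam" (4x4, takes a point from camera to tool coordinates, whose origin is the TCP and whose axes are the flange's). Camera axes: x right, y up, looking along -z (the intrinsics and any distortion apply to the point x, -y, -z); pixel columns grow to the right and rows downward; lengths in m; the calibration is good to about 2 mm. A picture is of the moment at which its call begins: read the wrist's pose just before it. There is no depth.
- env.sign_off(): hands the job in; it is judged then, once.
Trained networks look in the newest picture that a camera, given by its name, has taken for a name from the list of things; names that differ only in an ending like _2 or _b are one class to them, and where a whole thing is asked for, a point or a joint stands for the part that bears it (a point fixed in the world has none). Each returns a list of dicts, best first, with "conf" (0 to 1); they miss things now and then, are a little off and sometimes report something else, mostly with a low value. They report only what shows in the picture. A call takes as long as a camera call. They do not tell look-alikes from the thing itself.
- find_in(name, camera): "xyz" ([x, y, z] in m, in world coordinates, good to about 4 mm: the middle of the surface that is visible of it).
The state is a dict: "time_s": time; "joints": joint angles; "joint_vel": joint speeds; "tau": joint torques, N m; "position": TCP position; "orientation": TCP orientation; "wrist_force": force on the tool from outside, world axes, zero at the start; "ft_torque": the same for the moment, N m; "gripper_width": opening from 0.0 (shut) to 1.0 (fully open); "gripper_force": force on a finger pad.
Only numpy, scipy, OpenCV 4.12 (cv2) and the standard library are available. Lean on these libraries where they do the work, as an engineer would, in place of code of your own. Each camera call takes 0.05 s, during which the arm holds its last target. There are 200 camera calls.

TASK

Slide every sample carrier lying on the bench fully home into the slot of the sample cell marked with its tab's colour, and only then take the top plate by its handle and lower it level over the cell's two guide pins, keeping hold of it until it is down flat on the cell. Then, with the cell loaded and closed, press the green start button all the way down and let go, leaving the tube rack, bottle and white block undisturbed.

Things in the scene. Friction and masses are not known exactly. Their poses are not given: they have to be found in the camera images.
- cell: Fixed aluminium sample cell, 160 (x) x 224 (y) mm. Origin: table level, middle of the line of the four slot mouths; x points the way carriers slide in, z up. Base 8 mm thick: an open apron from x = -80 to 0, then four slots side by side (pitch 48 mm) to a stop wall at x = 70 mm. Coloured patches at the apron's front edge and on the stop wall mark the slots. Walls end 25 mm above the table.
- seat (a point): Where the top plate's origin lies when seated: on the cell's top face, 25 mm above the table, midway between the guide pins (at cell x = 40, y = 0 mm); axes as the cell's.
- pin_left (a point): Tip of the guide pin at the cell's +y end (cell x = 40, y = 102 mm), 70 mm above the table. Upright steel pin, 10 mm in diameter, rising 45 mm from the cell's top face, the last 12 mm tapered.
- pin_right (a point): Tip of the like guide pin at the cell's -y end (cell x = 40, y = -102 mm), 70 mm above the table.
- bay_orange (a point): The orange-marked slot: where the carrier's origin lies when fully home against the stop (on the slot floor, 8 mm above the table, 15 mm inside the mouth, on the centre line); axes as the cell's, x into the slot. Slot 38 mm wide between walls rounded at the mouth, 11 mm high under its side lips. The tab of a carrier that is home stays outside, over the apron.
- bay_blue (a point): The blue-marked slot: where the carrier's origin lies when fully home against the stop (on the slot floor, 8 mm above the table, 15 mm inside the mouth, on the centre line); axes as the cell's, x into the slot. Slot 38 mm wide between walls rounded at the mouth, 11 mm high under its side lips. The tab of a carrier that is home stays outside, over the apron.
- bay_green (a point): The green-marked slot: where the carrier's origin lies when fully home against the stop (on the slot floor, 8 mm above the table, 15 mm inside the mouth, on the centre line); axes as the cell's, x into the slot. Slot 38 mm wide between walls rounded at the mouth, 11 mm high under its side lips. The tab of a carrier that is home stays outside, over the apron.
- bay_yellow (a point): The yellow-marked slot: where the carrier's origin lies when fully home against the stop (on the slot floor, 8 mm above the table, 15 mm inside the mouth, on the centre line); axes as the cell's, x into the slot. Slot 38 mm wide between walls rounded at the mouth, 11 mm high under its side lips. The tab of a carrier that is home stays outside, over the apron.
- carrier_orange: Sample carrier with orange tab (may be absent), 100 g: a grey flat slab 110 (x) x 35 (y) x 8 mm, lying flat on the table, with an upright orange grip tab 30 (x) x 12 (y) mm at its rear end, centred at x = -40 mm and reaching from the slab's top (8 mm) to 44 mm above its underside. Origin: centre of the slab's underside, z up; its +x end goes into the slot first.
- carrier_blue: Sample carrier with blue tab (may be absent), 100 g: a grey flat slab 110 (x) x 35 (y) x 8 mm, lying flat on the table, with an upright blue grip tab 30 (x) x 12 (y) mm at its rear end, centred at x = -40 mm and reaching from the slab's top (8 mm) to 44 mm above its underside. Origin: centre of the slab's underside, z up; its +x end goes into the slot first.
- carrier_green: Sample carrier with green tab (may be absent), 100 g: a grey flat slab 110 (x) x 35 (y) x 8 mm, lying flat on the table, with an upright green grip tab 30 (x) x 12 (y) mm at its rear end, centred at x = -40 mm and reaching from the slab's top (8 mm) to 44 mm above its underside. Origin: centre of the slab's underside, z up; its +x end goes into the slot first.
- carrier_yellow: Sample carrier with yellow tab (may be absent), 100 g: a grey flat slab 110 (x) x 35 (y) x 8 mm, lying flat on the table, with an upright yellow grip tab 30 (x) x 12 (y) mm at its rear end, centred at x = -40 mm and reaching from the slab's top (8 mm) to 44 mm above its underside. Origin: centre of the slab's underside, z up; its +x end goes into the slot first.
- top_plate: Top plate of the cell, 450 g: a flat steel plate 80 (x) x 222 (y) x 10 mm lying on the table, with a 13 mm through hole at y = +102 and -102 mm (x = 0) for the guide pins and a black upright handle block in the middle, 50 (x) x 16 (y) mm, from 10 to 50 mm above the underside. Origin: centre of the underside, z up. It fits either way round.
- start (a joint): Travel of the round green start button (m): 0 released, 0.006 fully down; springs back; about 5 N when fully down. It counts as pressed beyond 0.004.
- start_top (a point): Centre of the top face of the green start button (32 mm across), which is pressed straight down; it stands in a black housing fixed on the table.
- tube_rack: White rack 75 x 170 mm, 99 mm high with capped tubes; not to be disturbed. Origin: centre of underside.
- reagent_bottle: White bottle with blue label, 68 mm across, 165 mm high; not to be disturbed. Origin: centre of underside.
- ptfe_block: Plain white block 60 x 60 x 70 mm, standing; not to be disturbed. Origin: centre of underside.
Not all that is in view belongs to the job. Of the things shaped like the part that bears start, the black one is meant.

How it is judged:
On the way, in this order (a step that is already met when the one before it is completed fails the run):
1. every carrier present is fully home in the slot of its colour, with the top plate not on the cell (x of carrier_orange in the frame of bay_orange above -0.005 m and y of carrier_orange in the frame of bay_orange between -0.004 and 0.004 m and z of carrier_orange in the frame of bay_orange below 0.004 m and angle between each of carrier_orange, carrier_blue, carrier_green, carrier_yellow's own z axis and vertical below 0.08 rad and x of carrier_blue in the frame of bay_blue above -0.005 m and y of carrier_blue in the frame of bay_blue between -0.004 and 0.004 m and z of carrier_blue in the frame of bay_blue below 0.004 m and x of carrier_green in the frame of bay_green above -0.005 m and y of carrier_green in the frame of bay_green between -0.004 and 0.004 m and z of carrier_green in the frame of bay_green below 0.004 m and x of carrier_yellow in the frame of bay_yellow above -0.005 m and y of carrier_yellow in the frame of bay_yellow between -0.004 and 0.004 m and z of carrier_yellow in the frame of bay_yellow below 0.004 m and horizontal distance between top_plate and seat above 0.05 m), for 0.2 s.
2. the top plate is threaded on both pins, level, and still held within 15 mm of its seat (horizontal distance between top_plate and seat below 0.006 m and z of top_plate in the frame of seat between 0.004 and 0.015 m and angle between top_plate's own z axis and vertical below 0.12 rad and contact force between top_plate and the fingers above 1 N), for 0.05 s.
3. the top plate lies flat on the cell, with the carriers home (horizontal distance between top_plate and seat below 0.004 m and z of top_plate in the frame of seat below 0.003 m and angle between top_plate's own z axis and vertical below 0.03 rad and angle between the y axis of top_plate and the y axis of cell, either way round below 0.05 rad and x of carrier_orange in the frame of bay_orange above -0.005 m and y of carrier_orange in the frame of bay_orange between -0.004 and 0.004 m and z of carrier_orange in the frame of bay_orange below 0.004 m and angle between each of carrier_orange, carrier_blue, carrier_green, carrier_yellow's own z axis and vertical below 0.08 rad and x of carrier_blue in the frame of bay_blue above -0.005 m and y of carrier_blue in the frame of bay_blue between -0.004 and 0.004 m and z of carrier_blue in the frame of bay_blue below 0.004 m and x of carrier_green in the frame of bay_green above -0.005 m and y of carrier_green in the frame of bay_green between -0.004 and 0.004 m and z of carrier_green in the frame of bay_green below 0.004 m and x of carrier_yellow in the frame of bay_yellow above -0.005 m and y of carrier_yellow in the frame of bay_yellow between -0.004 and 0.004 m and z of carrier_yellow in the frame of bay_yellow below 0.004 m), for 0.2 s.
4. the start button is pressed with the cell loaded and closed (all of step 3 and value of joint start above 0.004 m), for 0.05 s.
At the end, for the whole second after the job is handed in: Every carrier present is in the slot of its colour, within 5 mm of the stop and 4 mm sideways, flat; the top plate is on both pins, within 3 mm of flat down on the cell and tilted less than 0.03 rad, at rest; the button is released (all of step 3 and linear speed of top_plate below 0.02 m/s and value of joint start below 0.002 m); the robot touches nothing.
It fails at once if the white tube rack is pushed more than 25 mm or tipped (distance of tube_rack from where it was at the start of the episode above 0.025 m or angle between tube_rack's own z axis and vertical above 0.3 rad).
It fails at once if the reagent bottle is pushed more than 25 mm or tipped (distance of reagent_bottle from where it was at the start of the episode above 0.025 m or angle between reagent_bottle's own z axis and vertical above 0.3 rad).
It fails at once if the white PTFE block is pushed more than 25 mm or tipped (distance of ptfe_block from where it was at the start of the episode above 0.025 m or angle between ptfe_block's own z axis and vertical above 0.3 rad).
Of carrier_orange, carrier_blue, carrier_green, carrier_yellow only 2 to 4 are there at a start; the rules pass over those that are not, and their reading is None.
At some moment in a run one of carrier_orange, carrier_blue, carrier_green, carrier_yellow, top_plate may be knocked a few centimetres aside while the robot is not near it.
It also fails if it takes over 210 s, if anything falls off the work surface, if the arm or the gripper's body presses on something with over 40 N, if the wrist force passes 120 N, or if a joint passes its speed limit or range.

## Working session

There is one attempt and no reset: what is moved stays moved. The work goes in short steps, Python scripts to look and compute and a shell command to move; the robot and the scene stay as the last step left them, time stands still between calls to the robot, and variables do not carry over. Pictures are saved under pics/ and viewed, at most 14 in all, crops included, and the job is handed in when it is done.

```bash
ls; mkdir -p pics; cat > h.py <<'E'
from rig import env, optics, find_in
import numpy as np, cv2
from scipy.spatial.transform import Rotation as R
def snap(n,f=None):
    c=optics.camera(n)
    if f: cv2.imwrite('pics/'+f,cv2.cvtColor(c['pixels'],cv2.COLOR_RGB2BGR))
    return c
E
python3 - <<'E'
from h import *
o=env.get_obs();print(o)
for n in('top','side'):
    c=snap(n,n+'1.png');print(n,{k:v for k,v in c.items() if k!='pixels'})
    for t in['cell','carrier_orange','carrier_blue','carrier_green','carrier_yellow','top_plate','start','tube_rack','reagent_bottle','ptfe_block','start_top','bay_orange','pin_left']:
        try:
            print(t,[(np.round(d['xyz'],3).tolist(),round(d['conf'],2)) for d in find_in(t,n)[:3]])
        except Exception as e: print(t,e)
c=optics.camera('wrist');print({k:v for k,v in c.items() if k!='pixels'})
E
```

```text
pics
{'time_s': 0.0, 'joints': array([-1.22079688e+00,  1.16467311e-01,  1.44225323e+00, -2.06955546e-05,
        1.58396260e+00, -3.77661587e-02]), 'joint_vel': array([ 0.0003623 ,  0.0003453 , -0.00075356,  0.0007571 ,  0.00075408,
        0.00195249]), 'tau': array([-2.25317628e-03, -7.31984138e+01, -6.32494140e+01, -1.54966765e-04,
        6.24889304e-03,  2.27404757e-05]), 'position': array([ 0.25517803, -0.62471571,  0.23058223]), 'orientation': array([-3.08167649e+00, -6.05084553e-01,  2.98340030e-04]), 'wrist_force': array([ 0.22010201, -0.0283392 , -0.07095675]), 'ft_torque': array([-0.01339088,  0.00683457, -0.00278335]), 'gripper_force': 0.0, 'gripper_width': 1.004538686605919}
top {'fx': 404.1157840844506, 'fy': 404.1157840844506, 'cx': 279.9409167010364, 'cy': 210.3045655229755, 'position': array([ 0.29947317, -0.00995666,  1.14844158]), 'orientation': array([ 0.17043132, -0.15706911, -1.46052361])}
cell [([0.605, -0.161, 0.006], 0.59), ([0.583, 0.457, 0.107], 0.43)]
carrier_orange [([0.45, 0.241, 0.002], 0.69), ([0.361, -0.325, 0.023], 0.37)]
carrier_blue []
carrier_gre
[... 1232 characters left out ...]
.86)]
ptfe_block [([0.778, -0.074, 0.058], 0.88)]
start_top [([0.61, -0.172, 0.008], 0.75), ([0.448, -0.334, 0.023], 0.67), ([0.278, -0.377, 0.024], 0.57)]
bay_orange [([0.602, -0.176, 0.007], 0.72)]
pin_left [([0.607, -0.17, 0.009], 0.57)]
{'fx': 323.15922151068264, 'fy': 323.15922151068264, 'cx': 281.7291016055311, 'cy': 207.99878371440332, 'T_tool_cam': array([[ 4.46886627e-04,  9.65197737e-01,  2.61520800e-01,
         6.62625692e-02],
       [ 9.99998619e-01, -1.27280344e-05, -1.66182170e-03,
         5.61891874e-04],
       [-1.60065789e-03,  2.61521182e-01, -9.65196410e-01,
        -1.43007728e-01],
       [ 0.00000000e+00,  0.00000000e+00,  0.00000000e+00,
         1.00000000e+00]])}
```

View pics/top1.png

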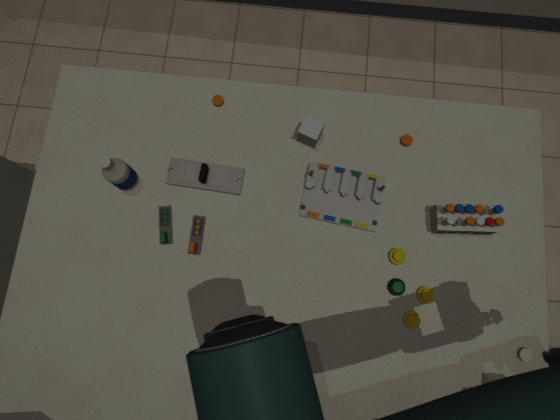

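View pics/side1.png

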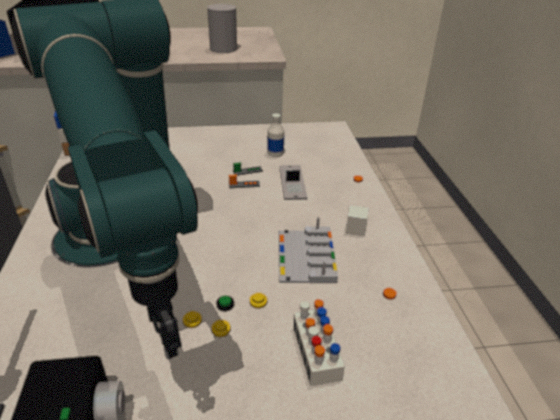

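Top view: orange carrier (197,235) with tab at (193,246), and green carrier (165,225) with tab at (164,238). The plate is at (205,176) with its handle at (204,172), and the cell at (343,197). Front patches are orange (313,215), blue (329,217), green (346,221) and yellow (362,225). There are four button-like things: (397,256), (426,294) and (412,320) are all yellow; (397,286) is green in a black housing and is the one meant. I'll measure by colour.

```bash
cat >> h.py <<'E'
def campose(c,o=None):
    if 'T_tool_cam' in c:
        T=np.eye(4);T[:3,:3]=R.from_rotvec(o['orientation']).as_matrix();T[:3,3]=o['position']
        return T@c['T_tool_cam']
    T=np.eye(4);T[:3,:3]=R.from_rotvec(c['orientation']).as_matrix();T[:3,3]=c['position'];return T
def p2w(c,u,v,z,o=None):
    T=campose(c,o);d=T[:3,:3]@np.array([(u-c['cx'])/c['fx'],-(v-c['cy'])/c['fy'],-1])
    return T[:3,3]+d*(z-T[2,3])/d[2]
def w2p(c,p,o=None):
    T=campose(c,o);q=T[:3,:3].T@(np.array(p)-T[:3,3])
    return c['cx']+c['fx']*q[0]/-q[2], c['cy']-c['fy']*q[1]/-q[2]
HUE={'orange':(5,16),'yellow':(22,35),'green':(45,85),'blue':(100,128)}
def blobs(c,col,smin=110,amin=6,vmin=40):
    h=cv2.cvtColor(c['pixels'],cv2.COLOR_RGB2HSV);a,b=HUE[col]
    m=cv2.inRange(h,(a,smin,vmin),(b,255,255));n,_,s,ce=cv2.connectedComponentsWithStats(m)
    return [(ce[i].round(1).tolist(),int(s[i,4])) for i in range(1,n) if s[i,4]>=amin]
E
python3 - <<'E'
from h import *
c=snap('top')
for k in HUE:
    for (p,a) in blobs(c,k): print(k,p,a,p2w(c,*p,0.008).round(3)[:2])
im=cv2.cvtColor(c['pixels'],cv2.COLOR_RGB2BGR)
a=cv2.resize(im[145:255,290:400],(440,440),interpolation=cv2.INTER_CUBIC)
b=cv2.resize(im[145:255,150:250],(340,440),interpolation=cv2.INTER_CUBIC)
cv2.imwrite('pics/crop1.png',np.hstack([a,b]))
E
```

```text
orange [217.6, 100.1] 106 [0.867 0.239]
orange [406.1, 139.7] 115 [ 0.799 -0.341]
orange [322.9, 165.4] 37 [ 0.692 -0.099]
orange [449.4, 207.6] 68 [ 0.603 -0.474]
orange [478.7, 208.5] 66 [ 0.609 -0.558]
orange [312.6, 214.3] 53 [ 0.542 -0.082]
orange [469.8, 220.6] 69 [ 0.57  -0.533]
orange [499.2, 221.4] 66 [ 0.577 -0.617]
orange [198.0, 220.9] 20 [0.488 0.243]
orange [197.1, 226.4] 17 [0.472 0.244]
orange [196.3, 231.9] 18 [0.456 0.244]
orange [192.5, 247.1] 70 [0.412 0.248]
yellow [372.0, 175.8] 36 [ 0.675 -0.246]
yellow [361.9, 225.0] 55 [ 0.525 -0.225]
yellow [397.1, 255.8] 230 [ 0.447 -0.329]
yellow [425.1, 294.6] 241 [ 0.348 -0.411]
yellow [411.4, 319.3] 253 [ 0.278 -0.376]
green [355.7, 172.3] 29 [ 0.681 -0.197]
green [164.3, 211.2] 12 [0.506 0.344]
green [164.4, 216.6] 13 [0.49  0.341]
green [345.6, 221.2] 40 [ 0.531 -0.178]
green [164.5, 222.0] 12 [0.475 0.338]
green [162.3, 236.1] 45 [0.434 0.338]
green [397.5, 286.6] 104 [ 0.362 -0.334]
blue [339.3, 168.8] 30 [ 0.686 -0.148]
blue [127.5, 182.3] 39 [0.58  0.465]
blue [133.3, 182.0] 6 [0.583 0.449]
blue [464.3, 207.8] 107 [ 0.607 -0.517]
blue [498.5, 208.6] 50 [ 0.614 -0.616]
blue [329.1, 217.7] 46 [ 0.537 -0.13 ]
```

View pics/crop1.png

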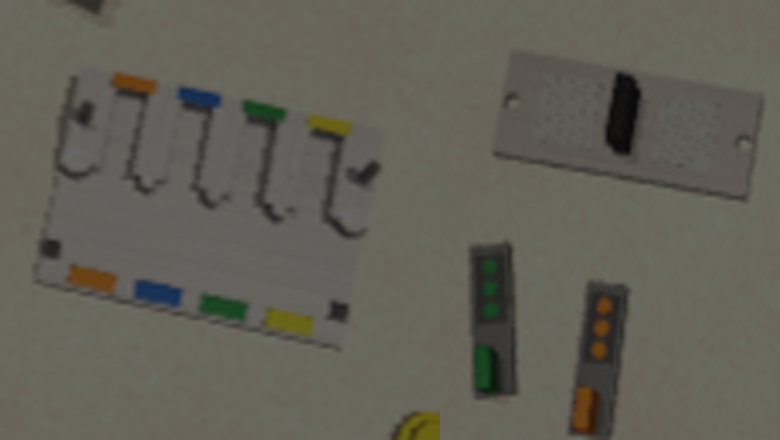

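```bash
cat >> h.py <<'E'
def go(x,y,z,yaw,o=None):
    """prints row from current pose to tool-down pose with tool x at world yaw (deg)"""
    o=o or env.get_obs();A=R.from_rotvec(o['orientation'])
    a=np.radians(yaw);B=R.from_matrix([[np.cos(a),np.sin(a),0],[np.sin(a),-np.cos(a),0],[0,0,-1]])
    print('ROW',np.r_[A.inv().apply(np.array([x,y,z])-o['position'])*1000,np.degrees((A.inv()*B).as_rotvec())].round(1).tolist())
def cur():
    o=env.get_obs();x=R.from_rotvec(o['orientation']).as_matrix()[:,0]
    print('t',round(o['time_s'],2),'pos',o['position'].round(4),'yaw',np.degrees(np.arctan2(x[1],x[0])).round(2),'w',round(o['gripper_width'],3),'F',o['wrist_force'].round(1),'g',round(o['gripper_force'],1));return o
E
python3 -c "
from h import *
cur();go(.43,.27,.25,180)"
```

```text
t 1.5 pos [ 0.2553 -0.6249  0.2313] yaw 22.22 w 1.002 F [ 0.8  0.2 -0.4] g 0.0
ROW [500.2, -762.3, -18.7, 0.0, 0.0, -157.8]
```

```bash
python3 -m pendant '[[[500,-762,-19,0,0,-158,60],[500,-762,-19,0,0,-158,60],[500,-762,-19,0,0,-158,60],[500,-762,-19,0,0,-158,60],[500,-762,-19,0,0,-158,60],[500,-762,-19,0,0,-158,60],[500,-762,-19,0,0,-158,60],[500,-762,-19,0,0,-158,60],[500,-762,-19,0,0,-158,60],[500,-762,-19,0,0,-158,60],[500,-762,-19,0,0,-158,60],[500,-762,-19,0,0,-158,60],[500,-762,-19,0,0,-158,60],[500,-762,-19,0,0,-158,60],[500,-762,-19,0,0,-158,60],[500,-762,-19,0,0,-158,60],[500,-762,-19,0,0,-158,60],[500,-762,-19,0,0,-158,60],[500,-762,-19,0,0,-158,60],[500,-762,-19,0,0,-158,60]]]'
python3 - <<'E'
from h import *
o=cur();c=snap('wrist','w1.png')
for k in HUE:
    for (p,a) in blobs(c,k): print(k,p,a,p2w(c,*p,0.008,o).round(4)[:2])
E
```

```text
time_s: 4.0
position: [0.43, 0.2692, 0.2505]
orientation: [-0.005, 3.141, 0.0]
wrist_force: [0.2, 0.2, -0.3]
gripper_width: 0.599
gripper_force: 0.0
t 4.0 pos [0.43   0.2692 0.2505] yaw -179.83 w 0.599 F [ 0.2  0.2 -0.3] g 0.0
orange [261.0, 162.3] 188 [0.4129 0.2435]
orange [257.5, 158.8] 6 [0.4087 0.2394]
orange [262.9, 204.1] 9 [0.4643 0.2451]
orange [259.1, 210.1] 10 [0.472  0.2403]
orange [262.5, 216.5] 8 [0.4802 0.2444]
orange [260.4, 220.6] 7 [0.4856 0.2417]
orange [263.4, 228.9] 8 [0.4965 0.2454]
orange [13.2, 263.7] 106 [ 0.5454 -0.0801]
orange [3.1, 365.1] 33 [ 0.7029 -0.1284]
green [335.4, 182.1] 378 [0.4365 0.3332]
green [338.0, 215.1] 74 [0.4781 0.3383]
green [339.9, 227.2] 69 [0.4939 0.3415]
green [341.9, 239.1] 69 [0.5098 0.3449]
blue [440.9, 292.1] 714 [0.5843 0.4804]
```

View pics/w1.png

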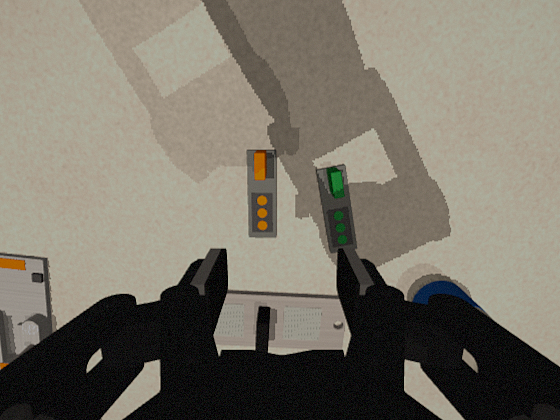

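Wrist view: orange carrier spans (248-277,150-236) with its tab at (261,163). The green carrier's tab is at (335,182) and its dots run (338,215) to (342,239), yawed about 12°. The plate is below at (270,318). No other carriers show near the base. Next I'll fit the slab outlines.

```bash
cat >> h.py <<'E'
def slab(c,o,col,seed,z=0.008,zt=0.044):
    """carrier centre & yaw from dots (line) + tab top"""
    h=cv2.cvtColor(c['pixels'],cv2.COLOR_RGB2HSV);a,b=HUE[col]
    m=cv2.inRange(h,(a-2,90,60),(b+3,255,255));m=cv2.morphologyEx(m,cv2.MORPH_CLOSE,np.ones((2,2)))
    n,_,s,ce=cv2.connectedComponentsWithStats(m);L=[]
    for i in range(1,n):
        if s[i,4]<15: continue
        w=p2w(c,*ce[i],z,o)
        if np.hypot(*(w[:2]-seed))<.1: L.append((int(s[i,4]),ce[i].round(1).tolist(),w.round(4)[:2].tolist(),s[i,:4].tolist()))
    return L
E
python3 - <<'E'
from h import *
o=env.get_obs();c=snap('wrist')
for col,s in(('orange',(.455,.244)),('green',(.475,.338))):
    for l in slab(c,o,col,s): print(col,l)
for n,q in (('orO',[(248,150),(276,150),(277,236),(249,236)]),('grn',[(317,168),(346,165),(356,248),(327,251)])):
    print(n,[p2w(c,*p,.008,o)[:2].round(4).tolist() for p in q])
t=snap('top','top2.png')
im=cv2.cvtColor(c['pixels'],cv2.COLOR_RGB2BGR)[140:260,230:370]
cv2.imwrite('pics/crop2.png',cv2.resize(im,(700,600),interpolation=cv2.INTER_CUBIC))
E
```

```text
orange (386, [260.9, 165.9], [0.4172, 0.2435], [255, 151, 13, 31])
orange (90, [262.4, 201.2], [0.4605, 0.2447], [258, 196, 10, 11])
orange (88, [262.6, 213.5], [0.4764, 0.2448], [258, 209, 11, 10])
orange (90, [262.9, 226.0], [0.4927, 0.245], [258, 221, 11, 11])
green (290, [338.0, 185.2], [0.4402, 0.3366], [331, 172, 15, 28])
green (73, [339.0, 216.3], [0.4796, 0.3398], [335, 212, 10, 10])
green (69, [340.8, 228.4], [0.4955, 0.3429], [337, 224, 9, 10])
green (68, [342.9, 240.1], [0.5111, 0.3463], [339, 236, 9, 9])
orO [[0.3984, 0.2285], [0.3983, 0.2615], [0.5059, 0.2626], [0.5061, 0.2272]]
grn [[0.4194, 0.3105], [0.4157, 0.3449], [0.5218, 0.3637], [0.5261, 0.3267]]
```

View pics/crop2.png

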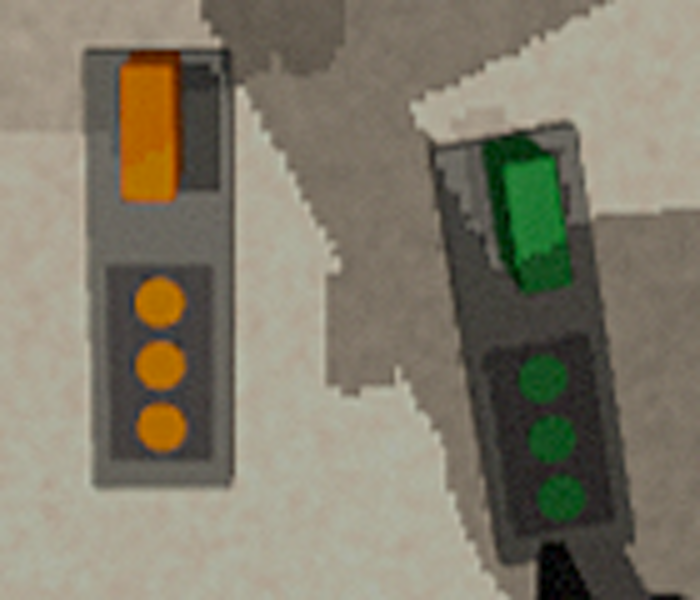

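View pics/top2.png

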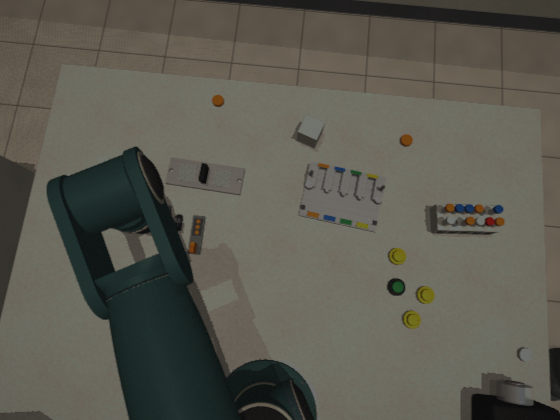

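Only two carriers are present (orange and green). I'll grasp orange first; its tab is at about (0.412,0.2447), yaw about 0.

```bash
python3 -c "
from h import *
cur();go(.412,.2447,.10,180);go(.412,.2447,.013,180)"
```

```text
t 4.15 pos [0.43   0.2695 0.2504] yaw -179.8 w 0.603 F [-0.6 -0.3  0.6] g 0.0
ROW [18.1, -24.7, 150.4, 0.0, 0.0, 0.2]
ROW [18.1, -24.7, 237.4, 0.0, 0.0, 0.2]
```

```bash
python3 -m pendant '[[[18,-25,100,0,0,0,60],[18,-25,100,0,0,0,60],[18,-25,150,0,0,0,60],[18,-25,180,0,0,0,60],[18,-25,200,0,0,0,60],[18,-25,220,0,0,0,60],[18,-25,237,0,0,0,60],[18,-25,237,0,0,0,60],[18,-25,237,0,0,0,0],[18,-25,237,0,0,0,0],[18,-25,237,0,0,0,0],[18,-25,237,0,0,0,0],[18,-25,237,0,0,0,0],[18,-25,237,0,0,0,0],[18,-25,237,0,0,0,0]]]' 40
python3 -c "
from h import *
cur()"
```

```text
time_s: 6.02
position: [0.4125, 0.2448, 0.0142]
orientation: [-0.006, 3.14, 0.001]
wrist_force: [-0.5, -0.5, 6.7]
gripper_width: 0.13
gripper_force: 40.2
t 6.03 pos [0.4125 0.2448 0.0142] yaw -179.78 w 0.13 F [-0.5 -0.5  6.7] g 40.2
```

```bash
python3 -c "
from h import *
cur();go(.412,.2447,.22,180);go(.43,-.14,.22,173.3)"
```

```text
t 6.03 pos [0.4125 0.2448 0.0142] yaw -179.78 w 0.13 F [-0.5 -0.5  6.7] g 40.2
ROW [0.3, 0.0, -205.8, 0.0, 0.1, 0.2]
ROW [-16.2, -384.7, -206.0, 0.0, 0.1, 6.9]
```

```bash
python3 -m pendant '[[[0,0,-20,0,0,0,0],[0,0,-80,0,0,0,0],[0,0,-140,0,0,0,0],[0,0,-206,0,0,0,0],[0,-60,-206,0,0,0,0],[-16,-120,-206,0,0,3,0],[-16,-180,-206,0,0,7,0],[-16,-240,-206,0,0,7,0],[-16,-300,-206,0,0,7,0],[-16,-350,-206,0,0,7,0],[-16,-385,-206,0,0,7,0],[-16,-385,-206,0,0,7,0],[-16,-385,-206,0,0,7,0],[-16,-385,-206,0,0,7,0]]]'
python3 - <<'E'
from h import *
o=cur();c=snap('wrist','w2.png')
for k in HUE:
    for (p,a) in blobs(c,k,amin=20): print(k,p,a,p2w(c,*p,0.008,o).round(4)[:2],p2w(c,*p,0.025,o).round(4)[:2])
E
```

```text
time_s: 7.78
position: [0.4296, -0.1395, 0.2194]
orientation: [0.184, 3.136, 0.0]
wrist_force: [0.3, -0.0, -1.2]
gripper_width: 0.128
gripper_force: 39.4
t 7.78 pos [ 0.4296 -0.1395  0.2194] yaw 173.29 w 0.128 F [ 0.3 -0.  -1.2] g 39.4
orange [281.8, 286.1] 3257 [ 0.5579 -0.1553] [ 0.5486 -0.1542]
orange [336.5, 270.4] 147 [ 0.5447 -0.0877] [ 0.536  -0.0899]
orange [8.3, 371.1] 166 [ 0.6397 -0.5282] [ 0.6264 -0.5092]
yellow [35.4, 63.8] 2129 [ 0.2805 -0.3745] [ 0.2845 -0.3628]
yellow [23.9, 137.8] 1794 [ 0.3503 -0.4099] [ 0.351  -0.3966]
yellow [120.8, 217.2] 1432 [ 0.4495 -0.3284] [ 0.4454 -0.319 ]
yellow [221.3, 269.9] 308 [ 0.528  -0.2249] [ 0.5202 -0.2205]
green [95.1, 142.2] 840 [ 0.3637 -0.3351] [ 0.3637 -0.3254]
```

View pics/w2.png

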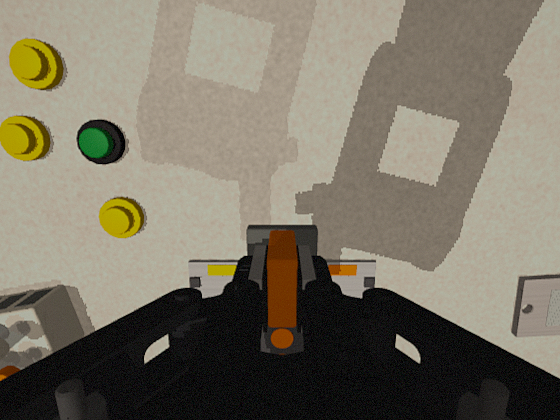

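Wrist view: the carrier is held straight at (282,285). The button with a black housing is at (98,141), and the patches at (221,270) and (342,269) are half hidden by the fingers. I'll move forward over the cell so the apron and mouths come into view.

```bash
python3 -m pendant '[[[-50,0,0,0,0,0,0],[-100,0,0,0,0,0,0],[-150,0,0,0,0,0,0],[-190,0,0,0,0,0,0],[-190,0,0,0,0,0,0],[-190,0,0,0,0,0,0],[-190,0,0,0,0,0,0]]]'
python3 - <<'E'
from h import *
o=cur();c=snap('wrist','w3.png')
for k in HUE:
    for (p,a) in blobs(c,k,amin=20): print(k,p,a,p2w(c,*p,0.008,o).round(4)[:2],p2w(c,*p,0.025,o).round(4)[:2])
E
```

```text
time_s: 8.7
position: [0.6176, -0.1625, 0.2198]
orientation: [0.185, 3.135, -0.0]
wrist_force: [0.1, 1.0, -1.1]
gripper_width: 0.132
gripper_force: 39.4
t 8.7 pos [ 0.6176 -0.1625  0.2198] yaw 173.23 w 0.132 F [ 0.1  1.  -1.1] g 39.4
orange [357.7, 103.6] 282 [ 0.5452 -0.0748] [ 0.5455 -0.0787]
orange [281.7, 286.0] 3263 [ 0.7461 -0.1786] [ 0.7368 -0.1775]
orange [347.1, 240.0] 261 [ 0.6957 -0.0956] [ 0.6889 -0.0985]
orange [160.3, 343.5] 81 [ 0.8094 -0.3433] [ 0.7971 -0.3343]
yellow [96.9, 34.6] 2191 [ 0.4495 -0.3284] [ 0.4544 -0.3201]
yellow [213.4, 103.5] 456 [ 0.5274 -0.2247] [ 0.5286 -0.2214]
yellow [217.9, 240.2] 246 [ 0.6783 -0.2458] [ 0.6723 -0.2414]
green [259.6, 103.5] 403 [ 0.5331 -0.1767] [ 0.534  -0.1757]
blue [305.6, 103.5] 445 [ 0.5387 -0.1289] [ 0.5394 -0.1302]
```

View pics/w3.png

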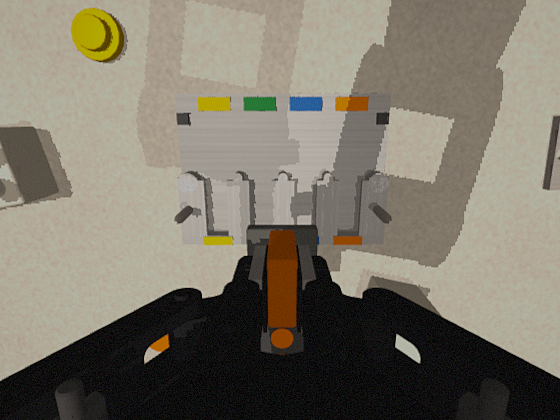

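The view shows the apron with front patches yellow 213, green 260, blue 306 and orange 352, all at v=103. The slot wall noses are at v≈174 and the back patches at v=240. The layout is square to the tool, so the cell yaw is about -6.75°.

```bash
python3 - <<'E'
from h import *
o=cur();c=snap('wrist')
ca=np.radians(-6.75);X=np.array([np.cos(ca),np.sin(ca)]);Y=np.array([-X[1],X[0]])
for n,(u,v,z) in {'front':(283,95.5,.008),'mouth':(283,173,.025),'back':(240,245,.025),'frontmid':(282.6,103.5,.008),'left':(388,210,.025),'right':(178,210,.025),'pinL':(376,208,.07),'pinR':(189,208,.07)}.items():
    w=p2w(c,u,v,z,o)[:2];print(n,w.round(4),'along',(w@X).round(4),(w@Y).round(4))
g=cv2.cvtColor(c['pixels'],cv2.COLOR_RGB2GRAY)
print(g[85:115,283].tolist());print(g[235:255,232].tolist());print(g[210,170:200].tolist(),g[150,165:190].tolist(),g[150,375:400].tolist())
E
```

```text
t 8.75 pos [ 0.6176 -0.1626  0.2199] yaw 173.23 w 0.134 F [-0.2 -0.4 -0.9] g 39.4
front [ 0.5281 -0.1516] along 0.5423 -0.0885
mouth [ 0.606  -0.1608] along 0.6206 -0.0884
back [ 0.6809 -0.218 ] along 0.7018 -0.1365
frontmid [ 0.5359 -0.1529] along 0.5502 -0.0889
left [ 0.6595 -0.0523] along 0.661 0.0255
right [ 0.6328 -0.2787] along 0.6611 -0.2024
pinL [ 0.6419 -0.0772] along 0.6465 -0.0012
pinR [ 0.6213 -0.2516] along 0.6466 -0.1769
[160, 156, 157, 161, 162, 164, 163, 161, 160, 158, 156, 153, 152, 156, 156, 158, 155, 156, 158, 159, 158, 158, 155, 154, 152, 155, 153, 156, 154, 155]
[147, 125, 131, 147, 163, 163, 148, 127, 118, 144, 173, 179, 177, 178, 177, 175, 172, 171, 171, 176]
[176, 176, 175, 175, 173, 171, 172, 177, 176, 176, 163, 121, 74, 66, 67, 69, 63, 62, 57, 66, 64, 64, 57, 92, 111, 109, 107, 107, 122, 109] [160, 160, 155, 154, 155, 156, 161, 162, 160, 162, 157, 159, 158, 161, 156, 155, 156, 156, 154, 154, 153, 151, 153, 153, 155] [116, 118, 111, 115, 113, 101, 165, 172, 169, 170, 168, 170, 174, 173, 173, 170, 173, 173, 174, 174, 171, 171, 170, 171, 170]
```

```bash
cat >> h.py <<'E'
CY=-6.75;_a=np.radians(CY);CX=np.array([np.cos(_a),np.sin(_a)]);CYv=np.array([-CX[1],CX[0]])
C0=.622*CX-.0887*CYv
def goc(cx,cy,z,yaw=180+CY):
    w=C0+cx*CX+cy*CYv;go(w[0],w[1],z,yaw)
def curc():
    o=cur();d=o['position'][:2]-C0;print('cell xy',(d@CX).round(4),(d@CYv).round(4),'Fcell',(o['wrist_force'][:2]@CX).round(1),(o['wrist_force'][:2]@CYv).round(1))
E
python3 -c "
from h import *
curc();goc(-.11,.072,.22);goc(-.11,.072,.0235)"
```

```text
t 8.8 pos [ 0.6177 -0.1627  0.2199] yaw 173.22 w 0.134 F [-0.6 -0.  -1.2] g 39.4
cell xy 0.0105 -0.0003 Fcell -0.6 -0.1
ROW [120.6, 72.2, -0.2, -0.0, 0.0, -0.0]
ROW [120.7, 72.2, 196.3, -0.0, 0.0, -0.0]
```

```bash
python3 -m pendant '[[[50,30,0,0,0,0,0],[100,60,0,0,0,0,0],[120,72,0,0,0,0,0],[120,72,60,0,0,0,0],[120,72,110,0,0,0,0],[120,72,140,0,0,0,0],[120,72,165,0,0,0,0],[120,72,180,0,0,0,0],[120,72,190,0,0,0,0],[120,72,196,0,0,0,0],[120,72,196,0,0,0,0],[120,72,196,0,0,0,0]]]'
python3 - <<'E'
from h import *
curc();s=snap('side');im=cv2.cvtColor(s['pixels'],cv2.COLOR_RGB2BGR)[200:300,230:370]
cv2.imwrite('pics/s3.png',cv2.resize(im,(770,550),interpolation=cv2.INTER_CUBIC))
E
```

```text
time_s: 10.3
position: [0.5079, -0.0772, 0.0239]
orientation: [0.186, 3.135, -0.0]
wrist_force: [0.6, -0.1, -1.0]
gripper_width: 0.134
gripper_force: 39.5
t 10.3 pos [ 0.5079 -0.0772  0.0239] yaw 173.22 w 0.134 F [ 0.6 -0.1 -1. ] g 39.5
cell xy -0.1086 0.0717 Fcell 0.6 -0.0
```

View pics/s3.png

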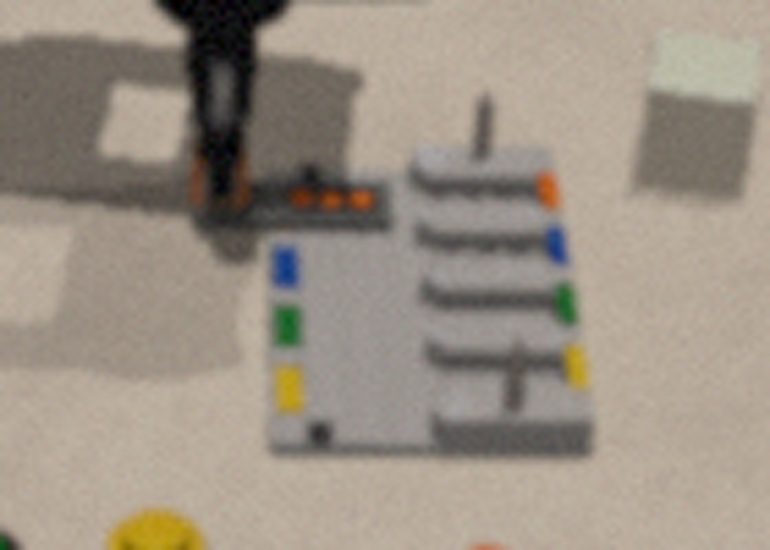

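Side view: the carrier's nose at (388,207) lines up with the orange slot between the walls at (415,185). Sliding in.

```bash
python3 -m pendant '[[[-8,0,0,0,0,0,0],[-14,0,0,0,0,0,0],[-20,0,0,0,0,0,0],[-26,0,0,0,0,0,0],[-32,0,0,0,0,0,0],[-38,0,0,0,0,0,0],[-44,0,0,0,0,0,0],[-50,0,0,0,0,0,0],[-56,0,0,0,0,0,0],[-62,0,0,0,0,0,0],[-68,0,0,0,0,0,0],[-74,0,0,0,0,0,0],[-78,0,0,0,0,0,0],[-78,0,0,0,0,0,0]]]'; python3 -c "
from h import *
curc()"
```

```text
time_s: 12.1
position: [0.5852, -0.0864, 0.0232]
orientation: [-0.186, -3.136, -0.0]
wrist_force: [0.2, 0.4, -0.4]
gripper_width: 0.128
gripper_force: 39.5
t 12.1 pos [ 0.5852 -0.0864  0.0232] yaw 173.22 w 0.128 F [ 0.2  0.4 -0.4] g 39.5
cell xy -0.0307 0.0717 Fcell 0.1 0.5
```

```bash
python3 -m pendant '[[[-2,0,0.5,0,0,0,0],[-4,0,1,0,0,0,0],[-6,0,1,0,0,0,0],[-7,0,1,0,0,0,0],[-7,0,1,0,0,0,0]]]'; python3 -c "
from h import *
curc()"
```

```text
time_s: 12.72
position: [0.5889, -0.0869, 0.0221]
orientation: [-0.185, -3.128, -0.001]
wrist_force: [-34.8, 3.9, 19.9]
gripper_width: 0.132
gripper_force: 42.7
t 12.72 pos [ 0.5889 -0.0869  0.0221] yaw 173.22 w 0.132 F [-34.8   3.9  19.9] g 42.7
cell xy -0.027 0.0716 Fcell -35.0 -0.2
```

```bash
python3 -m pendant '[[[2,0,0,0,0,0,0],[2,0,0,0,0,0,0],[2,0,0,0,0,0,45],[2,0,0,0,0,0,45],[2,0,0,0,0,0,45],[2,0,-40,0,0,0,45],[2,0,-100,0,0,0,45],[2,0,-160,0,0,0,45],[2,0,-195,0,0,0,45],[2,0,-195,0,0,0,45]]]'; python3 - <<'E'
from h import *
curc();o=env.get_obs();go(.43,.28,.22,-169)
c=snap('wrist','w4.png')
for (p,a) in blobs(c,'orange',amin=20): print(p,a,p2w(c,*p,0.008,o).round(4),p2w(c,*p,0.016,o).round(4)[:2],)
t=snap('top','t4.png')
for k in('orange','green'):
  for (p,a) in blobs(t,k): print(k,p,a,p2w(t,*p,0.008).round(3)[:2])
E
```

```text
time_s: 13.98
position: [0.5909, -0.0871, 0.2208]
orientation: [0.185, 3.131, -0.001]
wrist_force: [1.0, 0.3, -0.7]
gripper_width: 0.45
gripper_force: 0.0
t 13.97 pos [ 0.5909 -0.0871  0.2208] yaw 173.22 w 0.45 F [ 1.   0.3 -0.7] g 0.0
cell xy -0.0249 0.0716 Fcell 0.9 0.4
ROW [203.2, 345.6, -0.4, -0.1, 0.3, -17.8]
[275.4, 133.8] 56 [ 0.54   -0.0889  0.008 ] [ 0.5396 -0.0887]
[292.1, 140.3] 62 [ 0.5489 -0.0718  0.008 ] [ 0.5483 -0.072 ]
[281.9, 180.5] 248 [ 0.5912 -0.0879  0.008 ] [ 0.5897 -0.0877]
[280.5, 269.8] 69 [ 0.6994 -0.1024  0.008 ] [ 0.6955 -0.1019]
[114.9, 355.4] 132 [ 0.796  -0.3322  0.008 ] [ 0.7899 -0.3265]
[548.7, 355.2] 249 [0.8615 0.2306 0.008 ] [0.854  0.2236]
orange [217.6, 100.1] 106 [0.867 0.239]
orange [406.1, 139.7] 114 [ 0.799 -0.341]
orange [321.3, 174.6] 7 [ 0.663 -0.097]
orange [320.6, 178.5] 17 [ 0.651 -0.096]
orange [319.9, 183.3] 16 [ 0.636 -0.095]
orange [449.4, 207.6] 68 [ 0.603 -0.474]
orange [478.7, 208.5] 66 [ 0.609 -0.558]
orange [469.8, 220.6] 70 [ 0.57  -0.533]
orange [499.2, 221.4] 66 [ 0.577 -0.617]
green [164.4, 211.4] 13 [0.505 0.344]
green [164.4, 216.6] 13 [0.49  0.341]
green [164.5, 222.0] 12 [0.475 0.338]
green [162.3, 236.1] 45 [0.434 0.338]
green [397.3, 286.6] 110 [ 0.362 -0.334]
```

View pics/w4.png

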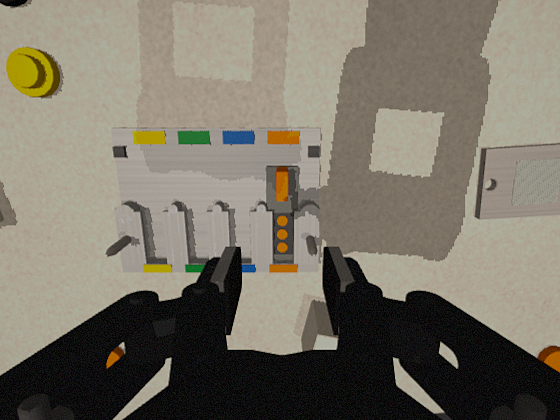

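The orange carrier is home: its tab at (282,185) sits outside the mouth and its dots are in the slot. Green hasn't moved, so I'll fetch it.

```bash
python3 -c "
from h import *
go(.432,.3305,.22,-169.7);go(.432,.3305,.013,-169.7)"
```

```text
ROW [206.1, 395.9, -3.1, 0.0, -0.0, -17.1]
ROW [206.1, 395.9, 203.9, 0.0, -0.0, -17.1]
```

```bash
python3 -m pendant '[[[30,55,0,0,0,0,60],[55,110,0,0,0,-5,60],[85,165,0,0,0,-10,60],[115,220,0,0,0,-17,60],[145,275,0,0,0,-17,60],[170,330,0,0,0,-17,60],[195,380,0,0,0,-17,60],[206,396,0,0,0,-17,60],[206,396,60,0,0,-17,60],[206,396,110,0,0,-17,60],[206,396,110,0,0,-17,60]]]' 
python3 - <<'E'
from h import *
o=cur();c=snap('wrist')
for l in slab(c,o,'green',(.475,.338)): print(l)
go(.432,.3305,.013,-169.7)
E
```

```text
time_s: 15.45
position: [0.4305, 0.3289, 0.1031]
orientation: [0.279, -3.123, 0.006]
wrist_force: [-0.4, -0.1, 0.2]
gripper_width: 0.602
gripper_force: 0.0
t 15.45 pos [0.4305 0.3289 0.1031] yaw -169.81 w 0.602 F [-0.4 -0.1  0.2] g 0.0
(731, [284.9, 228.1], [0.4444, 0.3327], [276, 205, 18, 45])
(167, [285.5, 270.0], [0.4792, 0.3395], [278, 263, 16, 15])
(167, [285.8, 288.3], [0.4951, 0.3427], [279, 282, 15, 14])
(158, [286.0, 305.7], [0.5108, 0.3458], [279, 300, 15, 13])
ROW [-0.6, 0.8, 93.4, -0.1, -0.2, -0.1]
```

```bash
python3 -m pendant '[[[-1,1,30,0,0,-1,60],[-1,1,60,0,0,-1,60],[-1,1,80,0,0,-1,60],[-1,1,91,0,0,-1,60],[-1,1,91,0,0,-1,60],[-1,1,91,0,0,-1,0],[-1,1,91,0,0,-1,0],[-1,1,91,0,0,-1,0],[-1,1,91,0,0,-1,0],[-1,1,91,0,0,-1,0],[-1,1,91,0,0,-1,0],[-1,1,91,0,0,-1,0]]]' 40
python3 -c "
from h import *
cur();goc(-.112,-.024,.16)"
```

```text
time_s: 17.0
position: [0.4334, 0.332, 0.0172]
orientation: [-0.307, 3.125, 0.001]
wrist_force: [-1.0, -0.8, 6.8]
gripper_width: 0.138
gripper_force: 40.2
t 17.0 pos [0.4334 0.332  0.0172] yaw -168.78 w 0.138 F [-1.  -0.8  6.8] g 40.2
ROW [39.2, -505.8, -143.1, 0.0, 0.1, 18.0]
```

```bash
python3 -m pendant '[[[0,0,-20,0,0,0,0],[0,0,-80,0,0,0,0],[0,0,-143,0,0,0,0],[5,-60,-143,0,0,3,0],[9,-120,-143,0,0,6,0],[14,-180,-143,0,0,9,0],[18,-240,-143,0,0,12,0],[23,-300,-143,0,0,15,0],[28,-360,-143,0,0,18,0],[33,-420,-143,0,0,18,0],[37,-475,-143,0,0,18,0],[39,-506,-143,0,0,18,0],[39,-506,-143,0,0,18,0],[39,-506,-143,0,0,18,0]]]' 
python3 -c "
from h import *
curc();goc(-.112,-.024,.0264)"
```

```text
time_s: 18.75
position: [0.4931, -0.1718, 0.16]
orientation: [0.186, 3.136, 0.0]
wrist_force: [-0.9, -0.6, -0.6]
gripper_width: 0.136
gripper_force: 39.3
t 18.75 pos [ 0.4931 -0.1718  0.16  ] yaw 173.21 w 0.136 F [-0.9 -0.6 -0.6] g 39.3
cell xy -0.1122 -0.0239 Fcell -0.8 -0.7
ROW [-0.1, -0.1, 133.6, 0.0, 0.0, -0.0]
```

```bash
python3 -m pendant '[[[0,0,50,0,0,0,0],[0,0,90,0,0,0,0],[0,0,115,0,0,0,0],[0,0,128,0,0,0,0],[0,0,133.5,0,0,0,0],[0,0,133.5,0,0,0,0],[-10,0,133.5,0,0,0,0],[-18,0,133.5,0,0,0,0],[-25,0,133.5,0,0,0,0],[-32,0,133.5,0,0,0,0],[-39,0,133.5,0,0,0,0],[-46,0,133.5,0,0,0,0],[-53,0,133.5,0,0,0,0],[-60,0,133.5,0,0,0,0],[-67,0,133.5,0,0,0,0],[-73,0,133.5,0,0,0,0],[-78,0,133.5,0,0,0,0],[-78,0,134,0,0,0,0]]]'; python3 -c "
from h import *
curc()"
```

```text
time_s: 21.0
position: [0.5709, -0.1814, 0.0253]
orientation: [0.186, 3.136, 0.0]
wrist_force: [0.7, 0.4, -1.4]
gripper_width: 0.132
gripper_force: 39.3
t 21.0 pos [ 0.5709 -0.1814  0.0253] yaw 173.22 w 0.132 F [ 0.7  0.4 -1.4] g 39.3
cell xy -0.0337 -0.0243 Fcell 0.7 0.4
```

```bash
python3 -m pendant '[[[-3,0,0.3,0,0,0,0],[-5,0,0.5,0,0,0,0],[-7,0,0.5,0,0,0,0],[-8,0,0.5,0,0,0,0],[-8,0,0.5,0,0,0,0]]]'; python3 -c "
from h import *
curc()"
```

```text
time_s: 21.62
position: [0.5784, -0.1823, 0.0252]
orientation: [-0.186, -3.136, 0.0]
wrist_force: [-7.1, 1.7, 7.3]
gripper_width: 0.133
gripper_force: 40.5
t 21.62 pos [ 0.5784 -0.1823  0.0252] yaw 173.22 w 0.133 F [-7.1  1.7  7.3] g 40.5
cell xy -0.0262 -0.0244 Fcell -7.3 0.9
```

```bash
python3 -m pendant '[[[-2,0,0.3,0,0,0,0],[-2,0,0.3,0,0,0,0]]]'; python3 -c "
from h import *
curc()"
```

```text
time_s: 21.88
position: [0.5787, -0.1825, 0.0251]
orientation: [-0.186, -3.131, -0.001]
wrist_force: [-28.3, 4.3, 22.8]
gripper_width: 0.132
gripper_force: 42.9
t 21.88 pos [ 0.5787 -0.1825  0.0251] yaw 173.21 w 0.132 F [-28.3   4.3  22.8] g 42.9
cell xy -0.0259 -0.0245 Fcell -28.6 1.0
```

Hard against the stop. Relax, release, rise, and check both.

```bash
python3 -m pendant '[[[1.5,0,0,0,0,0,0],[1.5,0,0,0,0,0,0],[1.5,0,0,0,0,0,45],[1.5,0,0,0,0,0,45],[1.5,0,0,0,0,0,45],[1.5,0,-40,0,0,0,45],[1.5,0,-100,0,0,0,45],[1.5,0,-160,0,0,0,45],[1.5,0,-195,0,0,0,45],[1.5,0,-195,0,0,0,45]]]'; python3 - <<'E'
from h import *
curc();o=env.get_obs()
c=snap('wrist','w5.png')
for k in('orange','green'):
  for (p,a) in blobs(c,k,amin=20): print(p,a,[((w:=p2w(c,*p,0.016,o))[:2]-C0)@CX.round(4),(w[:2]-C0)@CYv])
t=snap('top','t5.png')
for k in('orange','green'):
  for (p,a) in blobs(t,k): print(k,p,a,p2w(t,*p,0.016).round(3)[:2])
print([(d['xyz'],d['conf']) for d in find_in('top_plate','top')])
E
```

```text
time_s: 23.12
position: [0.58, -0.1827, 0.2229]
orientation: [0.186, 3.131, -0.002]
wrist_force: [-0.2, -0.3, -0.5]
gripper_width: 0.454
gripper_force: 0.0
t 23.12 pos [ 0.58   -0.1827  0.2229] yaw 173.22 w 0.454 F [-0.2 -0.3 -0.5] g 0.0
cell xy -0.0246 -0.0246 Fcell -0.1 -0.3
[371.7, 136.8] 412 [np.float64(-0.07223520661182158), np.float64(0.06945287196982816)]
[374.8, 182.7] 662 [np.float64(-0.022951108745529525), np.float64(0.07651317725797781)]
[367.3, 219.6] 102 [np.float64(0.01951652275759193), np.float64(0.07128318507783861)]
[8.9, 231.0] 303 [np.float64(0.03348504943043), np.float64(-0.3387773835418541)]
[366.0, 233.0] 100 [np.float64(0.035618370089767204), np.float64(0.07093088065573092)]
[365.1, 246.0] 97 [np.float64(0.05160517605892562), np.float64(0.07099963146877097)]
[370.8, 270.3] 39 [np.float64(0.08248958063417096), np.float64(0.07987490499571707)]
[283.2, 136.6] 376 [np.float64(-0.0724441091296988), np.float64(-0.02410473537455047)]
[281.7, 182.8] 380 [np.float64(-0.02280640505537005), np.float64(-0.025698024580585847)]
[281.8, 219.6] 87 [np.float64(0.01957672857640657), np.float64(-0.0255904258070505)]
[281.9, 233.0] 86 [np.float64(0.03568916585522478), np.float64(-0.02547657899347894)]
[281.7, 246.1] 82 [np.float64(0.05181151771822211), np.float64(-0.02570820183787709)]
[283.1, 267.0] 190 [np.float64(0.07832209104772776), np.float64(-0.024056502748148377)]
orange [217.7, 100.1] 106 [0.863 0.237]
orange [322.9, 165.4] 37 [ 0.689 -0.099]
orange [321.8, 173.5] 18 [ 0.664 -0.098]
orange [320.2, 181.2] 39 [ 0.64  -0.095]
orange [317.2, 197.2] 63 [ 0.591 -0.09 ]
orange [449.4, 207.6] 67 [ 0.6   -0.471]
orange [478.7, 208.5] 66 [ 0.607 -0.555]
orange [312.8, 214.3] 59 [ 0.54  -0.082]
orange [469.8, 220.6] 70 [ 0.568 -0.529]
orange [499.1, 221.4] 67 [ 0.575 -0.613]
green [397.4, 286.6] 111 [ 0.362 -0.332]
[([0.6244, 0.2398, 0.0096], 0.67)]
```

View pics/w5.png

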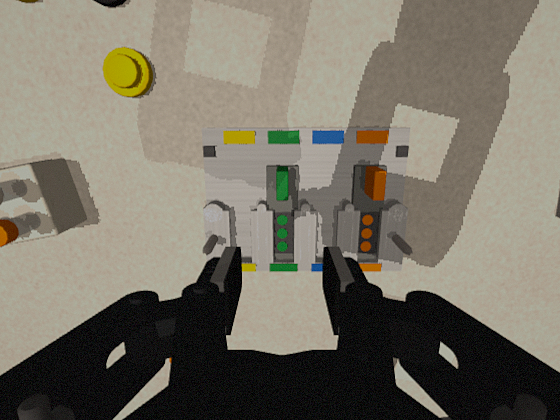

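Both carriers are home (tabs at (282,183) and (374,183), dot rows at equal depth). Next, look at the plate.

```bash
python3 -c "
from h import *
go(.68,.23,.25,173.25)"
```

```text
ROW [-51.8, 421.3, -31.7, 0.0, -0.1, -0.0]
```

```bash
python3 -m pendant '[[[0,0,-32,0,0,0,60],[-10,60,-32,0,0,0,60],[-20,120,-32,0,0,0,60],[-30,180,-32,0,0,0,60],[-40,240,-32,0,0,0,60],[-50,300,-32,0,0,0,60],[-52,360,-32,0,0,0,60],[-52,421,-32,0,0,0,60],[-52,421,-32,0,0,0,60],[-52,421,-32,0,0,0,60],[-52,421,-32,0,0,0,60]]]'; python3 - <<'E'
from h import *
o=cur();c=snap('wrist','w6.png')
E
```

```text
time_s: 24.65
position: [0.6804, 0.2283, 0.2511]
orientation: [-0.188, -3.135, 0.001]
wrist_force: [-0.1, -0.5, -0.4]
gripper_width: 0.599
gripper_force: 0.0
t 24.65 pos [0.6804 0.2283 0.2511] yaw 173.15 w 0.599 F [-0.1 -0.5 -0.4] g 0.0
```

View pics/w6.png

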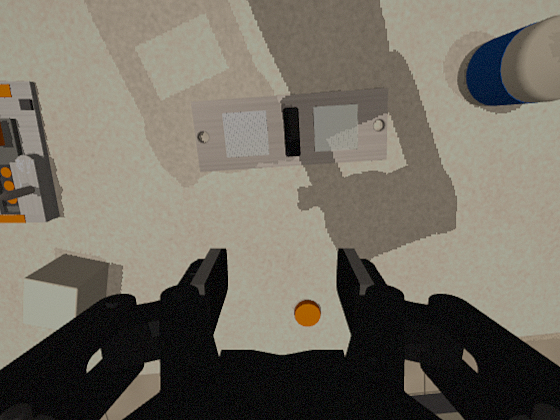

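Wrist view: holes at about (203,137) and (378,125), with the handle at (291,132). I'll refine the hole centroids.

```bash
python3 - <<'E'
from h import *
o=cur();c=snap('wrist')
g=cv2.cvtColor(c['pixels'],cv2.COLOR_RGB2GRAY)
im=np.hstack([cv2.resize(g[y-15:y+15,x-15:x+15],(360,360),interpolation=cv2.INTER_NEAREST) for x,y in((203,137),(378,125))])
cv2.imwrite('pics/holes.png',im)
A=p2w(c,203,137.3,.01,o);B=p2w(c,378.5,125,.01,o)
d=B-A;print(A,B,np.hypot(*d[:2]),'yaw',np.degrees(np.arctan2(-d[0],d[1])),'mid',(A+B)/2)
for p in((283,107),(299,107),(285,156),(299,156)): print(p,p2w(c,*p,.05,o)[:2].round(4))
E
```

```text
t 24.7 pos [0.6805 0.2283 0.2514] yaw 173.14 w 0.6 F [-0.1 -0.1  0.3] g 0.0
[0.62335219 0.14185539 0.01      ] [0.63375763 0.34513733 0.01      ] 0.20354807898812258 yaw -2.930254951366926 mid [0.62855491 0.24349636 0.01      ]
(283, 107) [0.6025 0.238 ]
(299, 107) [0.6044 0.2542]
(285, 156) [0.6519 0.2343]
(299, 156) [0.6537 0.249 ]
```

View pics/holes.png

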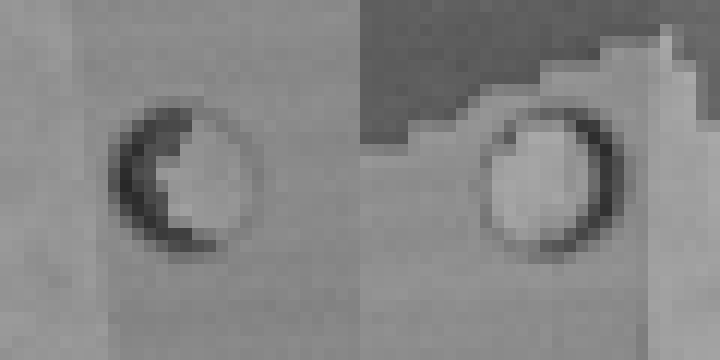

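```bash
python3 -c "
from h import *
go(.628,.2434,.12,177);go(.628,.2434,.018,177)"
```

```text
ROW [53.9, 8.7, 131.6, -0.0, 0.0, -3.9]
ROW [53.9, 8.7, 233.6, -0.0, 0.0, -3.9]
```

```bash
python3 -m pendant '[[[54,9,50,0,0,-4,60],[54,9,110,0,0,-4,60],[54,9,160,0,0,-4,60],[54,9,195,0,0,-4,60],[54,9,220,0,0,-4,60],[54,9,233,0,0,-4,60],[54,9,233,0,0,-4,60],[54,9,233,0,0,-4,0],[54,9,233,0,0,-4,0],[54,9,233,0,0,-4,0],[54,9,233,0,0,-4,0],[54,9,233,0,0,-4,0],[54,9,233,0,0,-4,0],[54,9,233,0,0,-4,0]]]' 90
python3 -c "
from h import *
cur();goc(.04,0,.16)"
```

```text
time_s: 26.5
position: [0.6285, 0.245, 0.02]
orientation: [0.076, 3.139, 0.001]
wrist_force: [-1.7, -1.4, 6.8]
gripper_width: 0.171
gripper_force: 89.4
t 26.5 pos [0.6285 0.245  0.02  ] yaw 177.22 w 0.171 F [-1.7 -1.4  6.8] g 89.4
ROW [-38.7, -409.4, -140.1, 0.0, 0.1, 4.0]
```

```bash
python3 -m pendant '[[[0,0,-15,0,0,0,0],[0,0,-60,0,0,0,0],[0,0,-110,0,0,0,0],[0,0,-140,0,0,0,0],[-5,-50,-140,0,0,1,0],[-10,-100,-140,0,0,2,0],[-15,-150,-140,0,0,3,0],[-20,-200,-140,0,0,4,0],[-25,-250,-140,0,0,4,0],[-30,-300,-140,0,0,4,0],[-35,-350,-140,0,0,4,0],[-39,-390,-140,0,0,4,0],[-39,-410,-140,0,0,4,0],[-39,-410,-140,0,0,4,0],[-39,-410,-140,0,0,4,0],[-39,-410,-140,0,0,4,0]]]' 
python3 - <<'E'
from h import *
curc();goc(.04,0,.11);snap('wrist','w7.png')
E
```

```text
time_s: 28.5
position: [0.647, -0.1655, 0.1587]
orientation: [0.184, 3.136, 0.0]
wrist_force: [-0.3, -0.6, -6.8]
gripper_width: 0.177
gripper_force: 89.2
t 28.5 pos [ 0.647  -0.1655  0.1587] yaw 173.28 w 0.177 F [-0.3 -0.6 -6.8] g 89.2
cell xy 0.0399 0.0004 Fcell -0.2 -0.6
ROW [-0.0, -0.4, 48.7, 0.0, 0.0, 0.0]
```

View pics/w7.png

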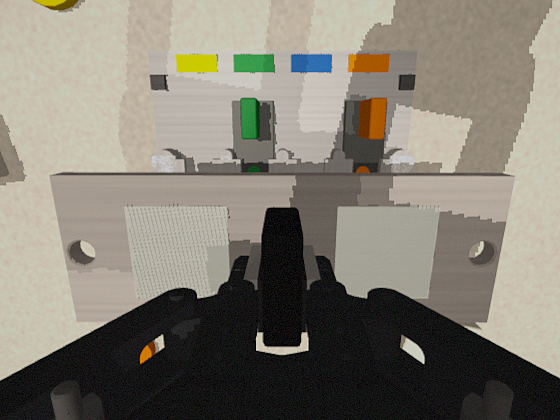

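The plate is held square to the cell; its holes are at (82,252) and (481,252). I'll compute the hole midpoint, and fit the pin silhouettes in the earlier pictures as a check on the cell pose.

```bash
python3 - <<'E'
from h import *
o=env.get_obs();c=snap('wrist')
z=o['position'][2]-.010
H=[p2w(c,u,v,z,o)[:2] for u,v in((82,251.7),(481.3,251.7))]
print('holes',[( ((h-C0)@CX).round(4),((h-C0)@CYv).round(4)) for h in H],'dist',np.hypot(*(H[0]-H[1])))
P={'w3':([.6176,-.1625,.2198],[.185,3.135,0]),'w4':([.5909,-.0871,.2208],[.185,3.131,-.001]),'w5':([.58,-.1827,.2229],[.186,3.131,-.002])}
for f,(p,r) in P.items():
    g=cv2.GaussianBlur(cv2.imread(f'pics/{f}.png',0),(3,3),0).astype(np.float32);oo=dict(position=np.array(p),orientation=np.array(r))
    for name,py in(('L',.102),('R',-.102)):
        best=[]
        for dx in np.arange(-.008,.0081,.0005):
            for dy in np.arange(-.008,.0081,.0005):
                b=C0+(.04+dx)*CX+(py+dy)*CYv
                ins=[];out=[]
                t=np.array(w2p(c,[*b,.068],oo));q=np.array(w2p(c,[*b,.030],oo));ax=t-q;L=np.hypot(*ax);ax/=L;n=np.array([-ax[1],ax[0]])
                s=c['fx']/(.30)*.005
                for k in np.linspace(0,.72,10):
                    m=q+k*(t-q)
                    ins+=[m+n*e*s for e in(-.6,0,.6)];out+=[m+n*e*s for e in(-1.7,1.7)]
                out+=[t+ax*s*.9+n*e for e in(-1,1)]*2;ins+=[t-ax*1]*3
                sm=lambda Q:cv2.remap(g,np.float32([[x[0] for x in Q]]),np.float32([[x[1] for x in Q]]),1).mean()
                best.append((sm(out)-sm(ins),dx*1e3,dy*1e3))
        best.sort(reverse=True);a=np.array(best[:12]);print(f,name,a[:,0].max().round(1),a[:,1:].mean(0).round(1),a[:,1:].std(0).round(1))
E
```

```text
holes [(np.float64(0.0391), np.float64(-0.1021)), (np.float64(0.0388), np.float64(0.1013))] dist 0.20342172690833346
w3 L 50.9 [-3.1 -1.5] [0.6 0.7]
w3 R 99.3 [-2.5  0.9] [0.7 0.6]
w4 L 70.9 [-3.1  0.5] [0.6 0.4]
w4 R 95.8 [-2.1  0.6] [0.6 0.8]
w5 L 46.9 [-2.8 -1.2] [0.6 0.6]
w5 R 91.7 [-2.   0.3] [0.7 0.5]
```

The pin fit and the stop contacts both put the cell about 2.5 mm nearer the robot than my estimate. So I'll shift the plate 1.5 mm back and lower it onto the tapers, watching the forces.

```bash
python3 -m pendant '[[[1.5,0.3,20,0,0,0,0],[1.5,0.3,40,0,0,0,0],[1.5,0.3,55,0,0,0,0],[1.5,0.3,65,0,0,0,0],[1.5,0.3,70,0,0,0,0],[1.5,0.3,75,0,0,0,0],[1.5,0.3,78,0,0,0,0],[1.5,0.3,78,0,0,0,0],[1.5,0.3,78,0,0,0,0]]]'; python3 -c "
from h import *
curc();print(env.get_obs()['ft_torque'].round(2))"
```

```text
time_s: 29.72
position: [0.6456, -0.1661, 0.0808]
orientation: [0.186, 3.136, -0.0]
wrist_force: [-1.3, -0.0, -5.7]
gripper_width: 0.173
gripper_force: 89.4
t 29.73 pos [ 0.6456 -0.1661  0.0808] yaw 173.22 w 0.173 F [-1.3 -0.  -5.7] g 89.4
cell xy 0.0386 -0.0004 Fcell -1.3 -0.2
[ 0.03 -0.02  0.  ]
```

```bash
python3 -m pendant '[[[0,0,3,0,0,0,0],[0,0,6,0,0,0,0],[0,0,9,0,0,0,0],[0,0,12,0,0,0,0],[0,0,12,0,0,0,0]]]'; python3 - <<'E'
from h import *
curc();o=env.get_obs();print(o['ft_torque'].round(2));c=snap('wrist')
g=cv2.cvtColor(c['pixels'],cv2.COLOR_RGB2GRAY)
print(g[225:285:3,50:110:3]);print(g[225:285:3,455:515:3])
E
```

```text
time_s: 30.35
position: [0.6453, -0.166, 0.0681]
orientation: [-0.186, -3.136, -0.0]
wrist_force: [-0.4, -0.5, -6.3]
gripper_width: 0.169
gripper_force: 89.4
t 30.35 pos [ 0.6453 -0.166   0.0681] yaw 173.22 w 0.169 F [-0.4 -0.5 -6.3] g 89.4
cell xy 0.0383 -0.0003 Fcell -0.4 -0.5
[ 0.04 -0.02  0.  ]
[[202 203 205 164 163 161 162 164 163 164 163 161 161 165 163 164 163 166
  165 163]
 [204 204 205 171 166 163 163 163 164 165 162 162 162 165 165 165 166 165
  163 165]
 [207 206 205 190 160 159 159 160 161 159 161 160 160 162 162 161 163 163
  161 162]
 [205 207 207 213 158 161 158 159 160 160 160 162 160 160 161 159 160 158
  161 160]
 [206 207 206 209 160 159 163 159 161 158 162 160 161 161 162 162 161 159
  160 161]
 [204 201 198 199 164 164 164 170 152 128 126 166 163 164 163 166 165 164
  163 164]
 [202 202 200 200 171 161 162 132  73  72 160  95  82 133 165 165 164 162
  163 163]
 [203 203 200 200 183 159 124  76  77  97  98  89  81  78 131 162 161 160
  162 162]
 [204 202 197 200 205 161  91  72  86 104  96  84  83  86  77 162 159 158
  159 160]
 [198 202 199 203 207 163 126  68 1
[... 1901 characters left out ...]
 145 143
  142 139]
 [117 119 118 116 121 105  80  80  78  78  74  81  83  86  94 146 140 145
  146 143]
 [122 122 123 120 118 121 108  91  86  96 109 105 106  87 112 151 148 149
  149 150]
 [125 126 125 125 122 122 125 120 117 119 123 123 123 123 127 150 147 149
  147 146]
 [128 126 124 128 124 126 125 124 127 125 124 124 124 124 146 149 145 138
  144 152]
 [122 119 120 121 120 121 122 119 123 121 120 120 119 118 148 147 142 141
  142 148]
 [121 121 122 120 122 124 124 117 123 119 122 117 116 118 155 154 149 142
  143 140]
 [121 118 120 118 119 121 122 118 121 118 119 117 121 114 145 144 143 145
  145 149]
 [119 119 119 119 116 122 120 120 117 119 120 117 118 115 139 142 141 144
  146 150]]
```

Both pins fill their holes, and there are no side forces. Continuing down.

```bash
python3 -m pendant '[[[0,0,4,0,0,0,0],[0,0,8,0,0,0,0],[0,0,11,0,0,0,0],[0,0,14,0,0,0,0],[0,0,14,0,0,0,0],[0,0,16,0,0,0,0],[0,0,18,0,0,0,0],[0,0,20,0,0,0,0],[0,0,20,0,0,0,0]]]'; python3 -c "
from h import *
curc();print(env.get_obs()['ft_torque'].round(2))"
```

```text
time_s: 31.52
position: [0.6454, -0.1661, 0.0483]
orientation: [-0.186, -3.136, -0.0]
wrist_force: [1.1, 0.2, -5.4]
gripper_width: 0.171
gripper_force: 89.4
t 31.52 pos [ 0.6454 -0.1661  0.0483] yaw 173.22 w 0.171 F [ 1.1  0.2 -5.4] g 89.4
cell xy 0.0384 -0.0004 Fcell 1.1 0.3
[ 0.04  0.01 -0.01]
```

```bash
python3 -m pendant '[[[0,0,1,0,0,0,0],[0,0,2,0,0,0,0],[0,0,3,0,0,0,0],[0,0,4,0,0,0,0],[0,0,4,0,0,0,0]]]'; python3 -c "
from h import *
curc();print(env.get_obs()['ft_torque'].round(2))"
```

```text
time_s: 32.15
position: [0.6456, -0.1661, 0.045]
orientation: [0.186, 3.136, -0.0]
wrist_force: [-3.0, -0.2, 1.8]
gripper_width: 0.171
gripper_force: 90.2
t 32.15 pos [ 0.6456 -0.1661  0.045 ] yaw 173.22 w 0.171 F [-3.  -0.2  1.8] g 90.2
cell xy 0.0386 -0.0004 Fcell -2.9 -0.5
[ 0.13  0.44 -0.05]
```

```bash
python3 -m pendant '[[[0,0,0.7,0,0,0,0],[0,0,1.0,0,0,0,0],[0,0,1.0,0,0,0,0]]]'; python3 -c "
from h import *
curc();print(env.get_obs()['ft_torque'].round(2))"
```

```text
time_s: 32.52
position: [0.6457, -0.1662, 0.045]
orientation: [0.186, 3.135, -0.0]
wrist_force: [-7.3, 2.3, 11.5]
gripper_width: 0.169
gripper_force: 91.8
t 32.52 pos [ 0.6457 -0.1662  0.045 ] yaw 173.22 w 0.169 F [-7.3  2.3 11.5] g 91.8
cell xy 0.0388 -0.0004 Fcell -7.5 1.5
[ 0.4   1.21 -0.01]
```

The TCP stopped at 0.045 m, which is exactly grasp height + 25 mm, so the plate is seated. Release and rise.

```bash
python3 -m pendant '[[[0,0,-0.5,0,0,0,0],[0,0,-0.5,0,0,0,0],[0,0,-0.5,0,0,0,50],[0,0,-0.5,0,0,0,50],[0,0,-0.5,0,0,0,50],[0,0,-0.5,0,0,0,50],[0,0,-30,0,0,0,50],[0,0,-80,0,0,0,50],[0,0,-135,0,0,0,50],[0,0,-185,0,0,0,50],[0,0,-185,0,0,0,0],[0,0,-185,0,0,0,0],[0,0,-185,0,0,0,0]]]'; python3 - <<'E'
from h import *
curc();o=env.get_obs();c=snap('wrist','w8.png')
for k in('orange','green'):
  for (p,a) in blobs(c,k,amin=20): print(k,p,a,[((w:=p2w(c,*p,0.008,o))[:2]-C0)@CX,(w[:2]-C0)@CYv],w[:2].round(3))
# plate rear edge row at several columns
g=cv2.cvtColor(c['pixels'],cv2.COLOR_RGB2GRAY)
t=snap('top','t8.png')
for (p,a) in blobs(t,'green',smin=90)+blobs(t,'orange'): print(p,a)
print([(d['xyz'],d['conf']) for d in find_in('top_plate','top')]);s=snap('side');print([(d['xyz'],d['conf']) for d in find_in('top_plate','side')])
h=cv2.cvtColor(t['pixels'],cv2.COLOR_RGB2GRAY);q=h[180:205,330:355];print(q.min());y,x=np.where(q<35);print('handle px',x.mean()+330,y.mean()+180,p2w(t,x.mean()+330,y.mean()+180,.07))
go(.364,-.334,.15,173)
E
```

```text
time_s: 34.15
position: [0.6451, -0.166, 0.2268]
orientation: [-0.186, -3.134, -0.001]
wrist_force: [0.4, 0.7, -0.8]
gripper_width: 0.005
gripper_force: 0.0
t 34.15 pos [ 0.6451 -0.166   0.2268] yaw 173.22 w 0.005 F [ 0.4  0.7 -0.8] g 0.0
cell xy 0.0381 -0.0003 Fcell 0.3 0.7
orange [360.7, 76.7] 201 [np.float64(-0.07184785495635385), np.float64(0.08145288336538183)] [ 0.545 -0.072]
orange [354.0, 121.0] 617 [np.float64(-0.027132621030472696), np.float64(0.0770519878086397)] [ 0.589 -0.081]
orange [156.0, 305.0] 52 [np.float64(0.19723515088951407), np.float64(-0.15989672405374822)] [ 0.784 -0.343]
green [259.7, 76.8] 427 [np.float64(-0.07176929810233865), np.float64(-0.024132258256826848)] [ 0.533 -0.177]
green [256.9, 121.4] 433 [np.float64(-0.026721514414152804), np.float64(-0.02796491816360666)] [ 0.577 -0.186]
[367.6, 69.0] 69
[372.7, 62.3] 13
[391.3, 78.1] 182
[392.6, 72.0] 23
[407.9, 77.8] 18
[361.4, 78.9] 9
[411.1, 81.0] 7
[416.9, 80.8] 16
[417.4, 88.5] 75
[426.6, 86.7] 29
[436.1, 83.8] 8
[440.4, 85.4] 7
[437.5, 91.8] 42
[369.1, 92.3] 9
[427.4, 93.9] 9
[378.4, 102.3] 39
[439.8,
[... 2248 characters left out ...]
389.7] 7
[263.3, 393.1] 12
[328.0, 395.2] 23
[315.9, 398.6] 68
[251.2, 400.7] 20
[257.8, 405.8] 49
[92.7, 407.1] 29
[92.0, 403.5] 6
[85.1, 406.3] 7
[265.4, 407.9] 8
[83.1, 415.0] 60
[248.8, 409.8] 6
[307.5, 412.7] 6
[314.5, 415.8] 44
[110.5, 412.7] 6
[244.3, 413.3] 12
[303.2, 415.3] 15
[252.5, 417.0] 23
[261.5, 415.8] 6
[322.3, 414.7] 7
[245.8, 417.2] 6
[217.6, 100.1] 106
[402.2, 139.5] 28
[449.4, 207.6] 67
[478.7, 208.5] 65
[469.8, 220.6] 69
[499.1, 221.4] 67
[([0.6502, -0.0712, 0.0343], 0.5)]
[([0.6369, -0.1777, 0.034], 0.56), ([0.5643, -0.2142, 0.0091], 0.24)]
32
handle px 330.53846153846155 182.84615384615384 [ 0.62219665 -0.11979238  0.07      ]
ROW [259.5, -200.0, 78.1, 0.0, -0.0, 0.2]
```

```bash
python3 -m pendant '[[[50,-40,0,0,0,0,0],[100,-80,0,0,0,0,0],[150,-120,0,0,0,0,0],[200,-160,0,0,0,0,0],[210,-195,40,0,0,0,0],[210,-195,90,0,0,0,0],[210,-195,107,0,0,0,0],[210,-195,107,0,0,0,0],[210,-195,107,0,0,0,0]]]'; python3 - <<'E'
from h import *
o=cur();c=snap('wrist','w9.png')
for (p,a) in blobs(c,'green',amin=100): print(p,a,[p2w(c,*p,z,o)[:2].round(4) for z in(.015,.02,.025,.03)])
print([(d['xyz'],d['conf']) for d in find_in('start_top','wrist')])
E
```

```text
time_s: 35.52
position: [0.4148, -0.3351, 0.1235]
orientation: [0.184, 3.134, -0.002]
wrist_force: [-0.5, -1.2, 0.7]
gripper_width: 0.0
gripper_force: 0.0
t 35.52 pos [ 0.4148 -0.3351  0.1235] yaw 173.27 w 0.0 F [-0.5 -1.2  0.7] g 0.0
[282.6, 139.4] 1416 [array([ 0.3639, -0.3293]), array([ 0.3636, -0.3293]), array([ 0.3633, -0.3293]), array([ 0.363 , -0.3292])]
[472.6, 308.6] 512 [array([ 0.5284, -0.1801]), array([ 0.5248, -0.1831]), array([ 0.5212, -0.186 ]), array([ 0.5177, -0.1889])]
[([0.4388, -0.3253, 0.0199], 0.92), ([0.3637, -0.3276, 0.0229], 0.77), ([0.3469, -0.4076, 0.0218], 0.64), ([0.2817, -0.3733, 0.021], 0.64)]
```

```bash
python3 -c "
from h import *
go(.3634,-.3293,.05,173.25)"
```

```text
ROW [51.8, -0.1, 73.2, -0.1, 0.1, 0.0]
```

```bash
python3 -m pendant '[[[30,0,20,0,0,0,0],[52,0,50,0,0,0,0],[52,0,73,0,0,0,0],[52,0,78,0,0,0,0],[52,0,83,0,0,0,0],[52,0,88,0,0,0,0],[52,0,91,0,0,0,0],[52,0,91,0,0,0,0]]]'; python3 -c "
from h import *
cur()"
```

```text
time_s: 36.62
position: [0.3623, -0.3288, 0.0305]
orientation: [-0.186, -3.136, -0.0]
wrist_force: [-1.0, 0.5, 0.7]
gripper_width: -0.001
gripper_force: 0.0
t 36.62 pos [ 0.3623 -0.3288  0.0305] yaw 173.22 w -0.001 F [-1.   0.5  0.7] g 0.0
```

```bash
python3 -m pendant '[[[0,0,1.5,0,0,0,0],[0,0,3,0,0,0,0],[0,0,4.5,0,0,0,0],[0,0,6,0,0,0,0],[0,0,6,0,0,0,0]]]'; python3 -c "
from h import *
cur()"
```

```text
time_s: 37.25
position: [0.3622, -0.3287, 0.0244]
orientation: [-0.186, -3.136, -0.0]
wrist_force: [0.3, -0.6, -0.7]
gripper_width: -0.002
gripper_force: 0.0
t 37.25 pos [ 0.3622 -0.3287  0.0244] yaw 173.22 w -0.002 F [ 0.3 -0.6 -0.7] g 0.0
```

```bash
python3 -m pendant '[[[0,0,1,0,0,0,0],[0,0,2,0,0,0,0],[0,0,3,0,0,0,0],[0,0,4,0,0,0,0],[0,0,4,0,0,0,0]]]'; python3 -c "
from h import *
cur()"
```

```text
time_s: 37.88
position: [0.3623, -0.3288, 0.0205]
orientation: [0.186, 3.136, -0.0]
wrist_force: [-0.9, 1.0, 2.4]
gripper_width: 0.0
gripper_force: 1.1
t 37.88 pos [ 0.3623 -0.3288  0.0205] yaw 173.22 w 0.0 F [-0.9  1.   2.4] g 1.1
```

Touching the button. I'll press further until it hits the hard stop.

```bash
python3 -m pendant '[[[0,0,1.5,0,0,0,0],[0,0,3,0,0,0,0],[0,0,4.5,0,0,0,0],[0,0,5.5,0,0,0,0],[0,0,5.5,0,0,0,0]]]'; python3 -c "
from h import *
cur()"
```

```text
time_s: 38.5
position: [0.3624, -0.329, 0.0158]
orientation: [0.186, 3.136, -0.0]
wrist_force: [-5.0, 4.7, 15.9]
gripper_width: 0.002
gripper_force: 7.8
t 38.5 pos [ 0.3624 -0.329   0.0158] yaw 173.22 w 0.002 F [-5.   4.7 15.9] g 7.8
```

Bottomed out: 15.9 N against a 5 N spring. Let go, rise, and check the cell from above.

```bash
python3 -m pendant '[[[0,0,0,0,0,0,0],[0,0,-10,0,0,0,0],[0,0,-60,0,0,0,0],[0,0,-120,0,0,0,0],[0,0,-180,0,0,0,0],[0,0,-200,0,0,0,0],[0,0,-200,0,0,0,0],[0,0,-200,0,0,0,0]]]'; python3 - <<'E'
from h import *
cur()
t=snap('top')
print([(np.round(d['xyz'],3),round(d['conf'],2)) for d in find_in('top_plate','top')])
for k in('orange','green'):
  for (p,a) in blobs(t,k):
    w=p2w(t,*p,.03);
    if abs(w[0]-.6)<.12 and -.3<w[1]<0: print(k,p,a,(w[:2]-C0)@CX,(w[:2]-C0)@CYv)
s=snap('side')
for n in('top_plate','tube_rack','reagent_bottle','ptfe_block'): print(n,[(np.round(d['xyz'],3),round(d['conf'],2)) for d in find_in(n,'side')][:2])
h=cv2.cvtColor(t['pixels'],cv2.COLOR_RGB2GRAY);x0,y0=map(int,w2p(t,[*(C0+.0375*CX),.075]));q=h[y0-14:y0+14,x0-14:x0+14];y,x=np.where(q<40)
w=p2w(t,x.mean()+x0-14,y.mean()+y0-14,.07);print('handle',len(x),(w[:2]-C0)@CX,(w[:2]-C0)@CYv)
E
```

```text
time_s: 39.5
position: [0.3619, -0.3284, 0.2129]
orientation: [-0.186, -3.134, -0.003]
wrist_force: [-0.9, -0.2, -0.6]
gripper_width: 0.003
gripper_force: 0.0
t 39.5 pos [ 0.3619 -0.3284  0.2129] yaw 173.22 w 0.003 F [-0.9 -0.2 -0.6] g 0.0
[(array([ 0.641, -0.163,  0.035]), 0.65)]
orange [317.1, 197.0] 58 -0.027242387850945578 0.06947133282266447
orange [312.4, 214.2] 49 -0.07922046180094723 0.07235084943479873
green [351.0, 203.5] 41 -0.024618210152923047 -0.02835813688084096
green [345.6, 221.2] 40 -0.07829481327574526 -0.022939100836346437
top_plate [(array([ 0.641, -0.178,  0.034]), 0.89)]
tube_rack [(array([ 0.557, -0.531,  0.052]), 0.68), (array([ 0.362, -0.333,  0.023]), 0.47)]
reagent_bottle [(array([0.587, 0.449, 0.084]), 0.77)]
ptfe_block [(array([ 0.778, -0.071,  0.058]), 0.97)]
handle 126 0.03153627651894833 -0.00024422265148136505
```

The plate, carriers and surroundings all read as expected, and the fingers are clear. Handing in.

```bash
python3 -c "
from rig import env
print(env.sign_off())"
```

```text
the job is handed in; nothing more can be done
None
```

The job is handed in, with no verdict shown: by my measurements the orange and green carriers are home, the top plate is seated flat on both pins, and the start button was pressed fully down and let go, with the rack, bottle and block where they started.

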